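Check blade-guide wear through the covered gauging port

ROBOT

A 6-joint arm with a two-finger parallel gripper is mounted at the origin on the work surface. World frame = base frame: x ahead of the robot, y to its left, z up, the work surface at z = 0. Lengths are in m, angles in rad, forces in N, time in s.
With the tool pointing down it reaches from about 0.375 to 0.9 m from the base axis. Payload 3.1 kg.
Tool frame: the origin (TCP) lies between the finger pads; the fingertips stand 14 mm ahead of it and the grasp point (between the pads) lies 5 mm behind it (robot.finger_overhang is the distance from the TCP to the fingertips, in m); z points along the fingers, y is the line along which they close (so a half turn about z gives the same grasp; the last joint's range is limited). The gripper opens to 87 mm and grips with 3 to 60 N. Pads are 19 mm wide; open, the fingers measure 117 mm over their backs; the gripper's body (75 mm by 190 mm) begins 51 mm behind the grasp point.
Start: joints at [1.002, 0.527, 1.433, -0, 1.181, -0.178], TCP at [0.238, 0.578, 0.237] pointing down, gripper open.
Joint ranges: [-3.08, 3.08], [-0.75, 2.2], [0.22, 2.44], [-1.43, 4.57], [0, 2.65], [-2.85, 2.85]. Speed limits (rad/s): [2.79, 2.79, 3.14, 3.14, 3.14, 3.14].

INTERFACE

Orientations are given as a unit quaternion [x, y, z, w].
In Python, from rig import monitor, cams, workorder, robot gives the robot as it stands.
- The arm moves only by the tool send_rows, never from a script. Its argument "moves" is one flat list of numbers, 7 for each row, row after row: the opening, from 0 (shut) to 1 (fully open), then the shift along the world's x, y, z in cm, then the turn, a rotation vector about the world's x, y, z in rad. A call has 1 to 5 rows; each row is the pose to reach, as a shift and turn from the pose commanded when the call began; what a row does not reach only later rows make up. A row lasts 1/12 s, in which the tool goes at most 41.7 mm and 7.16 degrees, less where a joint would pass 70% of its speed; a pose out of reach is approached as far as the arm can. A call with a gripper value outside its range is refused whole. The fingers move at their own pace and stop on an object; "grip_force" is the grip in N (left out, the last holds). Time passes only in rows, so rows that repeat a pose let the fingers close. It gives the time, the measured TCP pose, the force, the opening and the grip force at its end, in the units of the state.
- monitor.get_obs(): the state, without advancing time (a new reading comes with each control period).
- cams.camera(name): name is "scene" or "top"; returns a dict with "pixels" (420x560x3 uint8, blue, green, red), "range_z" (420x560 float32, m along the optical axis (not along the pixel's ray), 0 where there is no reading), "fovy" (degrees; the focal length in pixels is half the picture's height over the tangent of half this angle, whatever the lens; pixels are square), "cx", "cy" (the principal point, pixels), "rvec" (rotation vector, rad) and "tvec" (3), from world to camera coordinates, as OpenCV has them. Camera axes: x right, y down, z forward; pixel columns grow to the right and rows downward; lengths in m; the calibration is good to about 2 mm. A picture is of the moment at which its call begins.
- workorder.hand_in(): hands the job in; it is judged then, once.
The state is a dict: "time": time; "q": joint angles; "joint_velocities": joint speeds; "joint_torque": joint torques, N m; "position": TCP position; "tool_rot": TCP orientation; "ft_force": force on the tool from outside, world axes, zero at the start; "moment": the same for the moment, N m; "grip_width": finger opening in m; "grip_force": force on a finger pad.
Only numpy, scipy, OpenCV 4.12 (cv2) and the standard library are available. Lean on these libraries where they do the work, as an engineer would, in place of code of your own. Each camera call takes 0.05 s, during which the arm holds its last target. There are 200 camera calls.

TASK

On the green gauge housing, swing the dust cover all the way aside on its pin so that the port is open. Take the steel depth rod from the wooden rack, slide it into the bore and press it down past the stiff plug until it stops dead on the bottom, and leave it standing there. Then slide the brass marker down its upright scale bar until its top is level with the top of the rod's head, so that the exposed length can be read, and leave the wooden-handled punch, the two wood blanks and the brush where they are.

Things in the scene. Friction and masses are not known exactly. Their poses are not given: they have to be found in the camera images.
- port_block: Block on the green cast housing; its flat face slopes 25 degrees, facing the housing's front. Origin: centre of the bore's mouth in the face, 135 mm above the table. z: out of the face along the bore's axis (25 degrees off vertical); x: up the slope; y: level. The face spans x -80 to 55, y -80 to 80 mm. On it only the cover's knob, the scale bar and the marker are taller than 10 mm.
- bore_mouth (a point): Same point as port_block's origin. Bore 14.5 mm across, 3 mm chamfer. In it sits a plug held by friction: once the rod meets it, it must be pushed 15 mm with about 6 N more until it stops dead (15 N and more do not move it); it does not spring back. This bottom lies 64 to 82 mm below the face, not known beforehand.
- cover (a joint): Angle of the flat steel dust cover (top 5 mm over the face) on its single pin, rad: 0 = centred over the bore, grows as it swings down the slope (clockwise looking at the face), stop at 1.6. Stiff: about 1.6 N at the knob; stays where left. Starts at 0 to 0.2. All the way aside: at or near the stop.
- cover_hinge (a point): The cover's pivot pin where it meets the face: at x 0, y +45 mm of port_block. The pin's head stands 10 mm above the face.
- cover_knob (a point): Centre of the top of the cover's round black knob: 14 mm across, 31 mm tall on the plate, its top 36 mm above the face, 92 mm from the pin. At angle 0 it stands at x -35, y -40 mm of port_block, at the stop near x -84, y +82 mm.
- rod: Loose steel depth rod, 130 mm long: shank 12 mm across with a 4 mm tapered tip, round head 26 mm across and 20 mm tall at the top; 130 g. It starts upright in one of the rack's two holes. Origin: centre of the tip's end; z: along the rod to the head. Bottomed in the bore it stands out 48 to 66 mm from the face.
- rod_top (a point): Centre of the flat top of the rod's head, 130 mm from the tip.
- marker (a joint): Travel of the brass marker down its scale bar towards the face, m: 0 at the top (marker's top 84 mm above the face), at most 0.05. Friction 3 N; stays where it is left. It starts at 0 to 0.005, higher than the rod's head ends up.
- marker_top (a point): Centre of the brass marker's pushing tab, on top, at x 29, y 0 mm of port_block. Tab: x 20 to 38, y -15 to 15 mm, 10 mm thick, top level with the rest of the marker. 7 mm lies between it and the head of the rod in the bore: a 20 mm wide fingertip can bear on both. The 8 x 8 mm scale bar stands behind at x 46 mm, 85 mm high from the face, parallel to the bore.
- rack: Fixed wooden block 70 x 150 x 50 mm with two 14 mm holes, 40 mm deep, 45 mm either side of its middle along its y. Origin: centre of the underside.
- punch: Bystander: loose punch with a bulging wooden handle (36 mm across), 100 mm long, upright in the other hole of the rack. Origin: tip.
- blank_long: Bystander: loose pine blank, 90 x 45 x 50 mm. Origin: centre of the underside.
- blank_short: Bystander: loose pine blank, 60 x 45 x 45 mm. Origin: centre of the underside.
- brush: Bystander: loose wooden bench brush, 200 mm long, lying flat. Origin: middle of the underside.

How it is judged:
On the way, in this order (a step that is already met when the one before it is completed fails the run):
1. the dust cover is swung all the way aside (value of joint cover above 1.3 rad), for 0.2 s.
2. the depth rod stands on the bottom of the bore, the plug pushed home (shoe_c0 is the hidden stop; its centre lies 8 mm beyond the rod's tip then) (distance between rod and shoe_c0 below 0.0105 m), for 0.2 s.
At the end, for the whole second after the job is handed in: The cover is swung more than 1.3 rad aside, the rod stands at rest in the bore with its tip within about 2.5 mm of the bottom (plug pushed home), and the marker's top is level with the rod's top within 4 mm (value of joint cover above 1.3 rad and distance between rod and shoe_c0 below 0.0105 m and z of marker_top in the frame of rod_top between -0.004 and 0.004 m and linear speed of rod below 0.02 m/s); the robot touches nothing.
It fails at once if the punch is lifted or knocked out of place (over 20 mm) (distance of punch from where it was at the start of the episode above 0.02 m).
It fails at once if a wood blank or the brush is moved more than 30 mm (distance of any of blank_long, blank_short, brush from where it was at the start of the episode above 0.03 m).
It also fails if it takes over 67 s, if anything falls off the work surface, if the arm or the gripper's body presses on something with over 40 N, if the wrist force passes 120 N, or if a joint passes its speed limit or range.

## Working session

There is one attempt and no reset: what is moved stays moved. The work goes in short steps, Python scripts to look and compute and a tool call to move; the robot and the scene stay as the last step left them, time stands still between calls to the robot, and variables do not carry over. Pictures are saved under pics/ and viewed, at most 10 in all, crops included, and the job is handed in when it is done.

Besides the shell and the picture viewer there is one more tool, called after "Emit:" as name(argument=value, ...), one argument or row to a line, values as JSON. send_rows: Moves the arm, as the interface text tells. Its arguments: {"type":"object","properties":{"moves":{"type":"array","items":{"type":"number"}},"grip_force":{"type":"number"}},"required":["moves"]}

```bash
mkdir -p pics; cat > h.py <<'E'
import numpy as np,cv2
from rig import monitor,cams,workorder,robot
def get(n):
    c=cams.camera(n);R=cv2.Rodrigues(np.array(c["rvec"],float))[0];t=np.array(c["tvec"],float).ravel()
    f=210/np.tan(np.radians(c["fovy"])/2);return dict(im=c["pixels"],d=c["range_z"],R=R,t=t,f=f,cx=c["cx"],cy=c["cy"])
def cloud(c):
    v,u=np.mgrid[:420,:560];z=c["d"];P=np.stack([(u-c["cx"])/c["f"]*z,(v-c["cy"])/c["f"]*z,z],-1)
    return (P-c["t"])@c["R"]
def ray(c,u,v,h):
    o=-c["R"].T@c["t"];d=np.array([(u-c["cx"])/c["f"],(v-c["cy"])/c["f"],1])@c["R"];return o+d*(h-o[2])/d[2]
def proj(c,p):
    q=c["R"]@np.array(p)+c["t"];return q[:2]/q[2]*c["f"]+[c["cx"],c["cy"]]
E
python3 - <<'E'
from h import *
for n in("scene","top"):
    c=get(n);cv2.imwrite(f"pics/{n}0.png",cv2.resize(c["im"],(784,588)));np.savez(f"{n}0.npz",**c)
    print(n,-c["R"].T@c["t"],c["R"][2],c["f"])
print(monitor.get_obs())
E
```

```text
scene [ 0.92709223 -0.48130883  0.94290996] [-0.36999897  0.48997591 -0.78931893] 425.9015757385158
top [0.38317257 0.02373942 1.20554293] [ 0.15667001 -0.02516486 -0.98733036] 429.2947496239825
{'time': 0.1, 'q': array([ 1.00147449e+00,  5.28384869e-01,  1.43379475e+00, -2.35358903e-06,
        1.18143139e+00, -1.78480062e-01]), 'joint_velocities': array([ 0.00026327, -0.00276348, -0.00429249,  0.00049097,  0.00017286,
       -0.00021015]), 'joint_torque': array([-7.92696119e-04, -4.40986812e+01, -1.77150017e+01,  6.34558685e-02,
        5.34499018e-02, -7.41232748e-05]), 'position': array([0.23770833, 0.57732464, 0.23565577]), 'tool_rot': array([ 1.94178891e-01,  9.80965616e-01, -9.39850375e-04, -3.67588584e-04]), 'ft_force': array([ 0.82239449,  0.0974163 , -1.21992675]), 'moment': array([ 0.04724325,  0.00723507, -0.00605049]), 'grip_force': 0.0, 'grip_width': 0.08694342517200779}
```

View pics/scene0.png

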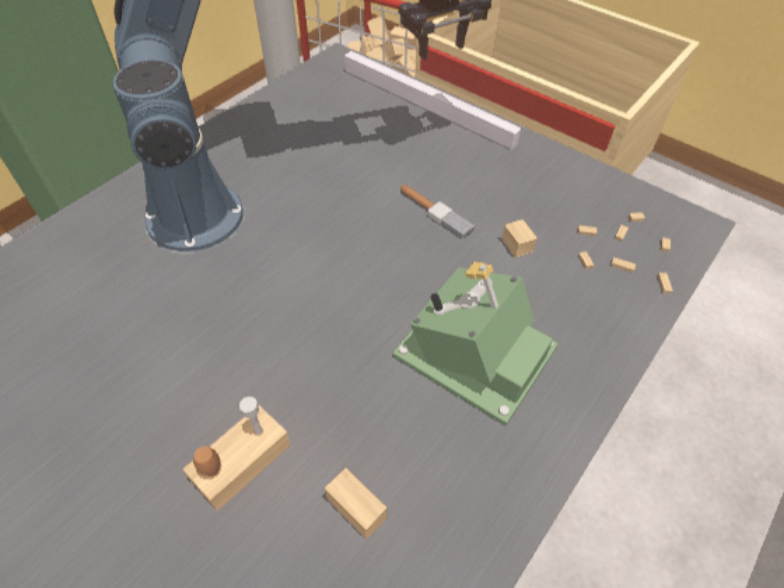

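View pics/top0.png

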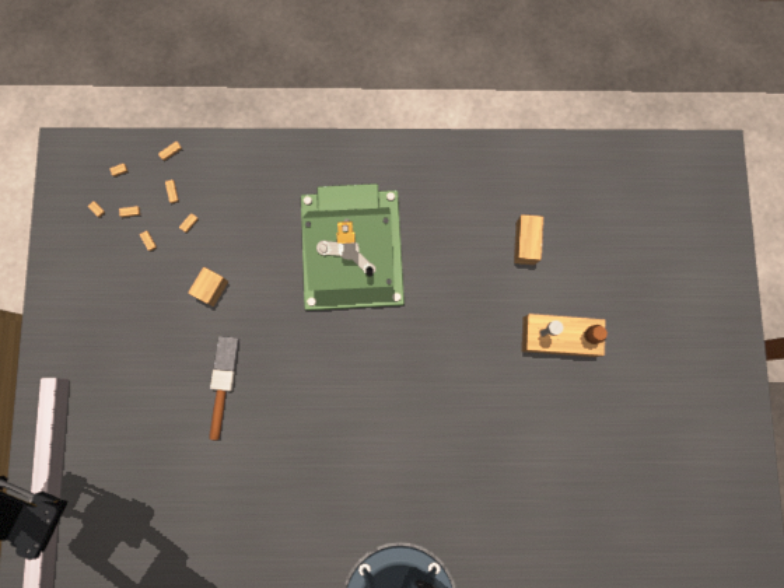

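The views show the housing ahead (top, 350,250 px) facing the robot, its knob at (369,271), hinge at (323,247) and marker at (345,232). The rack is at right, with the steel rod in the left hole (556,328) and the punch at (597,334).

```bash
cat > m.py <<'E'
from h import *
T={n:dict(np.load(n+"0.npz")) for n in("scene","top")}
for n,c in T.items():
    P=cloud(c);im=c["im"].astype(int);hsv=cv2.cvtColor(c["im"],cv2.COLOR_BGR2HSV)
    g=(hsv[...,0]>45)&(hsv[...,0]<75)&(hsv[...,1]>60)&(P[...,0]>.4)&(P[...,2]>.02)
    gx=cv2.Sobel(cv2.GaussianBlur(P[...,2].astype(np.float32),(3,3),0),cv2.CV_32F,1,0)
    m=g&(P[...,2]>.09)&(P[...,2]<.175)
    Q=P[m]
    best=0;rng=np.random.default_rng(0)
    for _ in range(400):
        a,b,d=Q[rng.choice(len(Q),3,False)];nn=np.cross(b-a,d-a)
        if np.linalg.norm(nn)<1e-5: continue
        nn/=np.linalg.norm(nn);nn*=np.sign(nn[2])
        if nn[2]<.8 or nn[2]>.96: continue
        i=abs((Q-a)@nn)<.003
        if i.sum()>best: best=i.sum();I=i
    C=Q[I].mean(0);nn=np.linalg.svd(Q[I]-C,full_matrices=False)[2][2];nn*=np.sign(nn[2])
    print(n,"plane n",nn,"tilt",np.degrees(np.arccos(nn[2])),"az",np.degrees(np.arctan2(nn[1],nn[0])),C,I.sum())
    y=np.cross([0,0,1],-nn*[1,1,0]);y/=np.linalg.norm(y);x=np.cross(y,nn)
    m2=(abs((P-C)@nn)<.004)&m
    L=np.stack([(P[m2]-C)@x,(P[m2]-C)@y],1).astype(np.float32)
    r=cv2.minAreaRect(L);print("rect",r, "xaxis",x)
    lo=np.percentile(L,.5,0);hi=np.percentile(L,99.5,0);print(lo,hi,"origin est",C+x*(hi[0]-.055)+y*(hi[1]+lo[1])/2,C+x*(lo[0]+.08)+y*(hi[1]+lo[1])/2)
    # knob: dark in region
    near=(P[...,2]>.1)&(P[...,0]>.5)&(abs(P[...,1])<.3)
    k=near&(im.max(2)<50); print("knob dark",k.sum(),np.argwhere(k).mean(0)[::-1],np.median(P[k],0),np.percentile(P[k][:,2],[5,95]))
    br=near&(hsv[...,0]>12)&(hsv[...,0]<28)&(hsv[...,1]>150);print("brass",br.sum(),np.argwhere(br).mean(0)[::-1],np.median(P[br],0),P[br][:,2].max())
    rr=(P[...,1]<-.2)&(P[...,1]>-.6)&(P[...,0]>.3)&(P[...,0]<.8)
    s=rr&(P[...,2]>.125)&(P[...,2]<.15)&(im.min(2)>60)&(hsv[...,1]<60);print("rod head",s.sum(),np.argwhere(s).mean(0)[::-1],P[s].mean(0),P[s][:,2].max())
    w=rr&(P[...,2]>.047)&(P[...,2]<.053)
    nl,lab,st,ce=cv2.connectedComponentsWithStats(w.astype(np.uint8))
    for i in range(1,nl):
        if st[i,4]>100: print("50mm obj",st[i,4],P[lab==i].mean(0),cv2.minAreaRect(P[lab==i][:,:2].astype(np.float32)))
    p=rr&(P[...,2]>.1)&(hsv[...,1]>120);print("punch",p.sum(),P[p].mean(0),P[p].max(0))
E
python3 m.py
```

```text
Traceback (most recent call last):
  File "m.py", line 17, in <module>
    C=Q[I].mean(0);nn=np.linalg.svd(Q[I]-C,full_matrices=False)[2][2];nn*=np.sign(nn[2])
        ^
NameError: name 'I' is not defined
```

```bash
python3 - <<'E'
from h import *
for n in("scene","top"):
    c=dict(np.load(n+"0.npz"));P=cloud(c);hsv=cv2.cvtColor(c["im"],cv2.COLOR_BGR2HSV)
    for u,v in ((440,350),(470,375),(250,440)) if n=="scene" else((325,280),(350,250),(566,345),(330,220),(450,400)):
        u=int(u/1.4);v=int(v/1.4);print(n,hsv[v,u],P[v,u],c["d"][v,u])
E
```

```text
scene [ 50  51 111] [0.65387509 0.00985942 0.07806502] 1.0243891
scene [ 49  56 110] [0.71559837 0.0118057  0.06112019] 1.0158801
scene [ 17  81 251] [ 0.50598259 -0.30105862  0.04867066] 0.9499684
top [ 45  82 147] [0.59773261 0.13477005 0.11058292] 1.1119083
top [ 14  39 139] [0.64927371 0.08695112 0.13838332] 1.0937384
top [ 18 125 242] [ 0.48149113 -0.32603302  0.05063444] 1.1644818
top [ 44  79 149] [0.70040736 0.12437925 0.15236466] 1.0870035
top [ 12  30 110] [ 0.37840835 -0.10398215 -0.00285444] 1.1955551
```

```bash
sed -i 's/hsv\[...,0\]>45)&(hsv\[...,0\]<75)&(hsv\[...,1\]>60)/hsv[...,0]>35)\&(hsv[...,0]<75)\&(hsv[...,1]>40)/' m.py; python3 m.py
```

```text
scene plane n [-0.41941375 -0.01957491  0.90758412] tilt 24.826399659516134 az -177.3278263715079 [0.65367433 0.07868111 0.13247725] 1692
rect ((-0.007044114172458649, 0.011569425463676453), (0.13785237073898315, 0.16396738588809967), 0.16258719563484192) xaxis [0.90659724 0.04231277 0.41987031]
[-0.07368052 -0.06948811] [0.06134114 0.09091383] origin est [0.65892374 0.08965063 0.13513971] [0.6589041  0.08964972 0.13513061]m.py:26: RuntimeWarning: Mean of empty slice.
  k=near&(im.max(2)<50); print("knob dark",k.sum(),np.argwhere(k).mean(0)[::-1],np.median(P[k],0),np.percentile(P[k][:,2],[5,95]))
  ret = um.true_divide(
  return _methods._mean(a, axis=axis, dtype=dtype,
Traceback (most recent call last):
  File "m.py", line 26, in <module>
    k=near&(im.max(2)<50); print("knob dark",k.sum(),np.argwhere(k).mean(0)[::-1],np.median(P[k],0),np.percentile(P[k][:,2],[5,95]))
                                                                                                    ~~~~~~~~~~~~~^^^^^^^^^^^^^^^^^^
IndexError: index -1 is out of bounds for axis 0 with size 0
```

```bash
python3 - <<'E'
s=open('m.py').read().split('\n')
i=[k for k,l in enumerate(s) if 'knob: dark' in l][0]
j=[k for k,l in enumerate(s) if l.startswith('    rr=')][0]
s[i:j]=['''    O=C+x*(hi[0]-.055+lo[0]+.08)/2+y*(hi[1]+lo[1])/2
    F=np.stack([(P-O)@x,(P-O)@y,(P-O)@nn],-1);inn=(abs(F[...,1])<.11)&(abs(F[...,0])<.12)
    for nm,a,b,sel in (("knobtop",.032,.042,F[...,0]<0),("marker",.068,.09,F[...,0]>.0),("cover",.0035,.0075,F[...,0]>-9)):
        k=inn&(F[...,2]>a)&(F[...,2]<b)&sel
        if k.sum(): print(nm,k.sum(),F[k].mean(0),F[k].min(0),F[k].max(0),P[k].mean(0),hsv[k].mean(0))''']
open('m.py','w').write('\n'.join(s))
E
python3 m.py
```

```text
scene plane n [-0.41941375 -0.01957491  0.90758412] tilt 24.826399659516134 az -177.3278263715079 [0.65367433 0.07868111 0.13247725] 1692
rect ((-0.007044114172458649, 0.011569425463676453), (0.13785237073898315, 0.16396738588809967), 0.16258719563484192) xaxis [0.90659724 0.04231277 0.41987031]
[-0.07368052 -0.06948811] [0.06134114 0.09091383] origin est [0.65892374 0.08965063 0.13513971] [0.6589041  0.08964972 0.13513061]
knobtop 18 [-0.04303211 -0.03642642  0.03587221] [-0.04970794 -0.04142379  0.03224408] [-0.03845892 -0.03082681  0.03751085] [0.60655407 0.05074036 0.1496243 ] [35.11111111 14.61111111 67.        ]
marker 176 [ 0.03902575 -0.00290491  0.07880791] [ 0.0186728  -0.0154615   0.06916783] [0.05547714 0.01446274 0.0868902 ] [0.66137686 0.08685706 0.22304572] [ 19.91477273 105.23863636 199.25568182]
cover 285 [-0.01028279 -0.00257885  0.0051398 ] [-0.07470809 -0.07493619  0.00351266] [0.04962674 0.07417589 0.00745656] [0.64755609 0.08653843 0.13548252] [ 17.82807018  17.02105263 179.95438596]
rod head 151 [177.25165563 290.49006623] [ 0.50830066 -0.28379509  0.1377528 ] 
[... 1253 characters left out ...]
1156]
cover 396 [-0.01226808  0.00493572  0.00513454] [-0.07846886 -0.07935613  0.00350006] [0.05360408 0.07779816 0.00748804] [0.64353507 0.09551203 0.13453264] [ 25.51262626  50.22727273 172.42676768]
rod head 88 [396.03409091 233.82954545] [ 0.50467582 -0.28055374  0.13925058] 0.14463836444838113
50mm obj 421 [ 0.6964232  -0.26576912  0.04997231] ((0.6966568827629089, -0.2654806971549988), (0.045716650784015656, 0.09026500582695007), 84.99321746826172)
50mm obj 887 [ 0.49980592 -0.32134084  0.05004037] ((0.501488208770752, -0.326790988445282), (0.15148445963859558, 0.0708397626876831), 85.60950469970703)
punch 126 [ 0.49717871 -0.36719937  0.10834291] [ 0.5138177  -0.26987439  0.12322803]
```

```bash
cat > k.py <<'E'
from h import *
from scipy.spatial.transform import Rotation as Ro
psi=np.radians(2.65);t=np.radians(25);O=np.array([.658,.0905,.135])
Y=np.array([-np.sin(psi),np.cos(psi),0]);N=np.array([-np.sin(t)*np.cos(psi),-np.sin(t)*np.sin(psi),np.cos(t)]);X=np.cross(Y,N)
A=np.stack([X,Y,N],1)
def W(l): return O+A@(np.array(l)/1000)
def Rt(z,y): z=np.array(z,float);y=np.array(y,float);return np.stack([np.cross(y,z),y,z],1)
RP=Rt(-N,Y)
def delta(p,R):
    o=monitor.get_obs();Rc=Ro.from_quat(o["tool_rot"])
    print("t",round(o["time"],2),"shift cm",np.round((p-o["position"])*100,2),"rot",np.round((Ro.from_matrix(R)*Rc.inv()).as_rotvec(),3))
def loc():
    o=monitor.get_obs();print("local mm",np.round((o["position"]-O)@A*1000,1),"F local",np.round(o["ft_force"]@A,1),"w",o["grip_width"])
E
python3 -c "
from k import *
delta(W([-43,-36,100]),RP);print(A)"
```

```text
t 0.1 shift cm [ 34.08 -52.65  -2.82] rot [-0.074 -0.434  0.431]
[[ 0.90533858 -0.04623474 -0.42216631]
 [ 0.0419029   0.9989306  -0.01953964]
 [ 0.42261826  0.          0.90630779]]
```

Emit:
send_rows(
  moves=[0.5, 2.7, -3.15, 0.3, 0, 0, 0.09, 0.5, 5.4, -6.3, 0.6, -0.01, -0.07, 0.17, 0.5, 8.1, -9.4, 1, -0.03, -0.16, 0.26, 0.5, 10.8, -12.6, 2, -0.05, -0.25, 0.33, 0.5, 13.5, -15.7, 3, -0.06, -0.34, 0.39],
  grip_force=20,
)

```text
time: 0.52
position: [0.3725, 0.4211, 0.266]
tool_rot: [-0.004, 0.985, 0.003, 0.172]
ft_force: [0.9, 0.4, -0.0]
grip_width: 0.0612
grip_force: 0.0
```

Emit:
send_rows(
  moves=[0.5, 2, -3.6, 0, -0.01, -0.094, 0.04, 0.5, 4, -7.2, 0, -0.01, -0.094, 0.04, 0.5, 6, -10.8, 0, -0.01, -0.094, 0.04, 0.5, 8, -14.4, 0, -0.01, -0.094, 0.04, 0.5, 10, -18, 0, -0.01, -0.094, 0.04],
)

```text
time: 0.93
position: [0.4718, 0.2407, 0.2659]
tool_rot: [-0.023, 0.976, 0.002, 0.217]
ft_force: [0.5, 0.3, 0.4]
grip_width: 0.0441
grip_force: 0.0
```

```bash
python3 -c "
from k import *
delta(W([-43,-36,100]),RP);delta(W([-43,-36,24]),RP)"
```

```text
t 0.93 shift cm [ 10.67 -18.99  -5.85] rot [0.006 0.    0.001]
t 0.93 shift cm [ 13.88 -18.84 -12.74] rot [0.006 0.    0.001]
```

Emit:
send_rows(
  moves=[0.5, 2.1, -3.6, -1, 0.006, 0, 0, 0.5, 4.2, -7.2, -2, 0.006, 0, 0, 0.5, 6.3, -10.8, -3, 0.006, 0, 0, 0.5, 8.4, -14.8, -4.5, 0.006, 0, 0, 0.5, 10.7, -19, -5.9, 0.006, 0, 0],
)

```text
time: 1.35
position: [0.571, 0.0652, 0.2115]
tool_rot: [-0.021, 0.976, 0.005, 0.217]
ft_force: [0.4, 1.0, 0.3]
grip_width: 0.0432
grip_force: 0.0
```

Emit:
send_rows(
  moves=[0.5, 1.1, 0, -2.3, 0, 0, 0, 0.5, 2.2, 0.1, -4.6, 0, 0, 0, 0.5, 3.2, 0.15, -6.9, 0, 0, 0, 0.5, 3.2, 0.15, -6.9, 0, 0, 0],
)

```text
time: 1.68
position: [0.602, 0.0679, 0.1385]
tool_rot: [-0.021, 0.977, 0.005, 0.213]
ft_force: [0.1, -4.0, -4.3]
grip_width: 0.0432
grip_force: 2.3
```

```bash
python3 -c "
from k import *
delta(W([-43,-36,24]),RP);loc()
for n in ('scene','top'):
    c=get(n);print(n,proj(c,W([-43,-36,36])));cv2.imwrite(f'pics/k{n}.png',c['im'])
    a,b=proj(c,W([-20,0,20])).astype(int);v=cv2.resize(c['im'][b-60:b+60,a-60:a+60],(390,390),interpolation=2)
    s=v if n=='scene' else np.hstack([s,v])
cv2.imwrite('pics/k1.png',s)"
```

```text
t 1.68 shift cm [ 0.86 -1.56  0.01] rot [-0.001 -0.006  0.004]
local mm [-50.2 -20.   27.2] F local [-1.9 -4.  -3.9] w 0.043196443947926814
scene [309.96647493 211.04778883]
top [263.58065721 193.90162877]
```

View pics/k1.png

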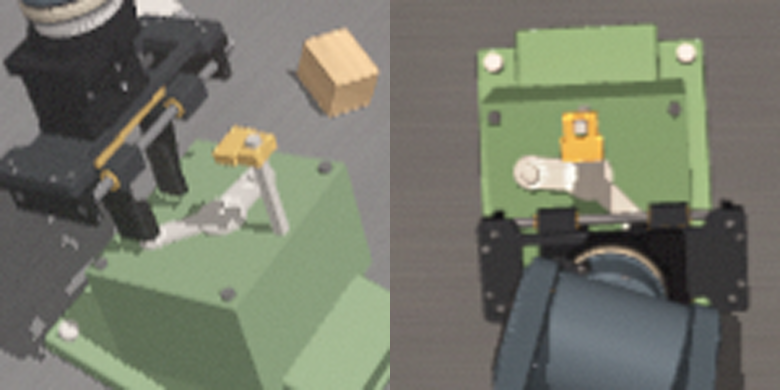

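The picture shows the fingers straddling the knob: the -y finger grazes it after a lagging approach, while the marker and pin are clear. I'll centre and close.

Emit:
send_rows(
  moves=[0.5, 0.8, -1.5, 0, 0, 0, 0, 0.5, 0.8, -1.5, 0, 0, 0, 0, 0.5, 0.8, -1.5, 0, 0, 0, 0],
)

```text
time: 2.03
position: [0.611, 0.0537, 0.1448]
tool_rot: [-0.021, 0.976, 0.005, 0.218]
ft_force: [-0.6, -0.7, -0.0]
grip_width: 0.0434
grip_force: 0.0
```

Emit:
send_rows(
  moves=[0, 0, 0, 0, 0, 0, 0, 0, 0, 0, 0, 0, 0, 0, 0, 0, 0, 0, 0, 0, 0, 0, 0, 0, 0, 0, 0, 0, 0, 0, 0, 0, 0, 0, 0],
  grip_force=20,
)

```text
time: 2.45
position: [0.6104, 0.0542, 0.1433]
tool_rot: [-0.022, 0.976, 0.005, 0.217]
ft_force: [-0.4, 0.2, -0.3]
grip_width: 0.0178
grip_force: 0.0
```

```bash
python3 -c "
from k import *
loc()
p=np.array([0,45]);prev=None
for d in np.arange(28.1,115,11):
    a=np.radians(min(d,113.5));q=p+92*np.array([-np.sin(a),-np.cos(a)]);w=W([q[0],q[1],24]);print(round(d),np.round(q,1),np.round((w-W([-43.3,-36,24]))*100,2))
a=np.radians(113.5);q=p+92*np.array([-np.sin(a),-np.cos(a)]);print(q,(W([q[0],q[1],24])-W([-43.3,-36,24]))*100)
"
```

```text
local mm [-41.1 -34.1  28.3] F local [-0.5  0.2 -0.1] w 0.017769093494549963
28 [-43.3 -36.2] [-0.   -0.02 -0.  ]
39 [-58.  -26.4] [-1.38  0.9  -0.62]
50 [-70.6 -14. ] [-2.57  2.08 -1.15]
61 [-80.5   0.5] [-3.54  3.49 -1.57]
72 [-87.5  16.7] [-4.25  5.08 -1.87]
83 [-91.3  33.9] [-4.67  6.79 -2.03]
94 [-91.8  51.6] [-4.79  8.55 -2.05]
105 [-88.8  69. ] [-4.61 10.29 -1.92]
[-84.36952684  81.68491434] [-4.26229583 11.583813   -1.7356732 ]
```

Emit:
send_rows(
  moves=[0, 0, 0, 0, 0, 0, 0, 0, 0, 0, 0, 0, 0, 0, 0, 0, 0, 0, 0, 0, 0, 0, -0.6, 0.4, -0.3, 0, 0, 0, 0, -1.4, 0.9, -0.6, 0, 0, 0],
)

```text
time: 2.87
position: [0.5983, 0.0611, 0.1379]
tool_rot: [-0.02, 0.976, 0.004, 0.219]
ft_force: [3.5, -4.7, -3.2]
grip_width: 0.0133
grip_force: 20.0
```

Emit:
send_rows(
  moves=[0, -0.6, 0.6, -0.25, 0, 0, 0, 0, -1.2, 1.2, -0.5, 0, 0, 0, 0, -1.7, 1.85, -0.7, 0, 0, 0, 0, -2.2, 2.6, -0.95, 0, 0, 0, 0, -2.6, 3.4, -1.1, 0, 0, 0],
)

```text
time: 3.28
position: [0.5685, 0.0962, 0.1247]
tool_rot: [-0.02, 0.976, 0.005, 0.215]
ft_force: [-2.6, -5.1, -3.6]
grip_width: 0.0132
grip_force: 20.0
```

```bash
python3 -c "
from k import *
loc()"
```

```text
local mm [-85.1   9.9  28.3] F local [-4.1 -5.  -2.1] w 0.013239857974451149
```

Emit:
send_rows(
  moves=[0, -0.3, 0.9, -0.2, 0, 0, 0, 0, -0.6, 2, -0.3, 0, 0, 0, 0, -0.75, 3.1, -0.35, 0, 0, 0, 0, -0.8, 4.2, -0.35, 0, 0, 0, 0, -0.72, 5.3, -0.28, 0, 0, 0],
)

```text
time: 3.7
position: [0.5605, 0.1496, 0.1217]
tool_rot: [-0.021, 0.977, 0.005, 0.213]
ft_force: [-3.5, -4.1, -2.1]
grip_width: 0.0133
grip_force: 20.0
```

Emit:
send_rows(
  moves=[0, 0.2, 0.8, 0.1, 0, 0, 0, 0, 0.4, 1.6, 0.2, 0, 0, 0, 0, 0.5, 2.1, 0.25, 0, 0, 0, 0, 0.5, 2.1, 0.25, 0, 0, 0],
)

```text
time: 4.03
position: [0.5654, 0.1693, 0.1242]
tool_rot: [-0.022, 0.977, 0.003, 0.213]
ft_force: [-4.3, -8.9, 2.2]
grip_width: 0.0137
grip_force: 20.0
```

```bash
python3 -c "
from k import *
loc()"
```

```text
local mm [-85.1  83.   27.8] F local [-3.3 -8.7  4. ] w 0.013714665589172805
```

Emit:
send_rows(
  moves=[0.4, 0, -0.2, 0, 0, 0, 0, 0.4, 0, -0.2, 0, 0, 0, 0, 0.4, 0, -0.2, 0, 0, 0, 0, 0.4, -1, -0.2, 2, 0, 0, 0, 0.4, -2.5, -0.2, 5.5, 0, 0, 0],
  grip_force=40,
)

```text
time: 4.45
position: [0.5428, 0.1686, 0.1782]
tool_rot: [-0.021, 0.977, 0.005, 0.214]
ft_force: [1.1, 0.6, 1.2]
grip_width: 0.0331
grip_force: 0.0
```

```bash
cat >> k.py <<'E'
R0=Rt([0,0,-1],Y); ROD=np.array([.506,-.282])
E
python3 -c "
from k import *
loc();delta(np.r_[ROD,.24],R0);delta(np.r_[ROD,.128],R0)"
```

```text
local mm [-82.7  83.3  86.2] F local [1.5 0.6 0.7] w 0.033109420548640994
t 4.45 shift cm [ -3.68 -45.06   6.18] rot [-0.019  0.431  0.002]
t 4.45 shift cm [ -3.68 -45.06  -5.02] rot [-0.019  0.431  0.002]
```

Emit:
send_rows(
  moves=[0.5, -1, -0.5, 3.5, 0, 0.11, 0, 0.5, -2, -3.5, 5, 0, 0.22, 0, 0.5, -3, -7.5, 6.2, -0.01, 0.33, 0, 0.5, -3.7, -11.5, 6.2, -0.019, 0.43, 0.002, 0.5, -3.7, -15.5, 6.2, -0.019, 0.431, 0.002],
)

```text
time: 4.87
position: [0.5109, 0.0217, 0.2457]
tool_rot: [-0.024, 1.0, -0.0, 0.005]
ft_force: [1.8, 0.3, 0.4]
grip_width: 0.0434
grip_force: 0.0
```

Emit:
send_rows(
  moves=[0.5, 0, -4, 0, 0, 0, 0, 0.5, 0, -8, 0, 0, 0, 0, 0.5, 0, -12, 0, 0, 0, 0, 0.5, 0, -16, 0, 0, 0, 0, 0.5, 0, -20, 0, 0, 0, 0],
)

```text
time: 5.28
position: [0.507, -0.1788, 0.2428]
tool_rot: [-0.023, 1.0, 0.0, 0.003]
ft_force: [0.6, -0.2, -0.3]
grip_width: 0.0434
grip_force: 0.0
```

Emit:
send_rows(
  moves=[0.5, 0, -4, 0, 0, 0, 0, 0.5, 0, -8, 0, 0, 0, 0, 0.5, 0, -9.5, 0, 0, 0, 0, 0.5, 0, -9.5, 0, 0, 0, 0, 0.5, 0, -9.5, 0, 0, 0, 0],
)

```text
time: 5.7
position: [0.5068, -0.2721, 0.2423]
tool_rot: [-0.022, 1.0, 0.001, 0.003]
ft_force: [-0.3, 0.1, -0.4]
grip_width: 0.0433
grip_force: 0.0
```

```bash
python3 -c "
from k import *
delta(np.r_[ROD,.24],R0);delta(np.r_[ROD,.128],R0)
c=get('scene');P=cloud(c);hsv=cv2.cvtColor(c['im'],cv2.COLOR_BGR2HSV)
F=(P-O)@A*1000;k=(F[...,2]>32)&(F[...,2]<42)&(F[...,0]<-30)&(F[...,0]>-110)&(abs(F[...,1])<110);print('knob',k.sum(),F[k].mean(0))
k=(abs(F[...,2])>20)&(np.hypot(F[...,0],F[...,1])<9)&(F[...,2]<20)
print('bore pts',k.sum(),[F[k].mean(0) if k.sum() else 0])
im=c['im'];a,b=proj(c,[.506,-.282,.1]).astype(int);a2,b2=proj(c,W([0,0,0])).astype(int)
f=lambda a,b:cv2.resize(im[b-60:b+60,a-60:a+60],(390,390),interpolation=2)
cv2.imwrite('pics/r1.png',np.hstack([f(a,b),f(a2,b2)]))"
```

```text
t 5.7 shift cm [-0.08 -0.99 -0.23] rot [-0.002  0.005  0.002]
t 5.7 shift cm [ -0.08  -0.99 -11.43] rot [-0.002  0.005  0.002]
knob 19 [-81.73514984  79.67567391  35.18225466]
bore pts 24 [array([-2.16275606e-01,  2.13264263e-01, -9.76638568e+02])]
```

View pics/r1.png

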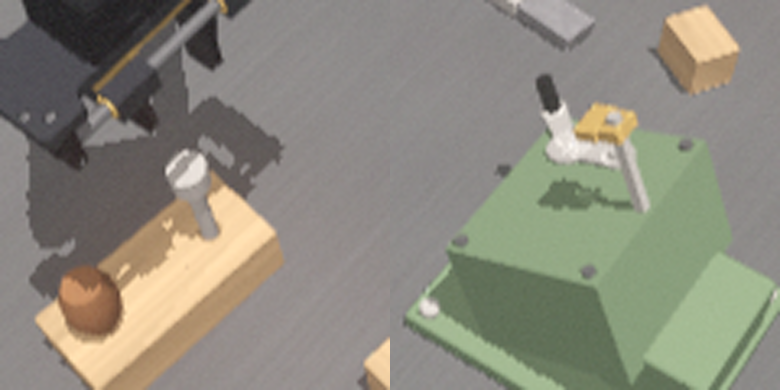

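The crops show the cover swung aside with its knob at (-82,80) local, and the rod upright in the near hole with the fingers above it. The punch is untouched.

Emit:
send_rows(
  moves=[0.5, -0.05, -1, -1, 0, 0.005, 0, 0.5, -0.05, -1, -1, 0, 0.005, 0, 0.5, -0.05, -1, -4, 0, 0.005, 0, 0.5, -0.05, -1, -8, 0, 0.005, 0, 0.5, -0.05, -1, -11.4, 0, 0.005, 0],
)

```text
time: 6.17
position: [0.5067, -0.2809, 0.1277]
tool_rot: [-0.024, 1.0, 0.0, 0.001]
ft_force: [-0.2, -0.5, -0.2]
grip_width: 0.0435
grip_force: 0.0
```

Emit:
send_rows(
  moves=[0.5, 0, 0, 0, 0, 0, 0, 0, 0, 0, 0, 0, 0, 0, 0, 0, 0, 0, 0, 0, 0, 0, 0, 0, 0, 0, 0, 0, 0, 0, 0, 0, 0, 0, 0],
  grip_force=40,
)

```text
time: 6.58
position: [0.5077, -0.2828, 0.1311]
tool_rot: [-0.023, 1.0, -0.001, 0.002]
ft_force: [-0.1, -0.1, 2.4]
grip_width: 0.0252
grip_force: 40.1
```

Emit:
send_rows(
  moves=[0, 0, 0, 0, 0, 0, 0, 0, 0, 0, 0, 0, 0, 0],
)

```text
time: 6.75
position: [0.5076, -0.2828, 0.131]
tool_rot: [-0.023, 1.0, -0.001, 0.002]
ft_force: [0.4, 1.0, 7.1]
grip_width: 0.0249
grip_force: 40.0
```

Emit:
send_rows(
  moves=[0, 0, 0, 2, 0, 0, 0, 0, 0, 0, 5, 0, 0, 0, 0, 0, 0, 9, 0, 0, 0, 0, 0, 0, 13, 0, 0, 0, 0, 0, 0, 13, 0, 0, 0],
)

```text
time: 7.17
position: [0.5102, -0.2851, 0.2676]
tool_rot: [-0.023, 1.0, -0.005, 0.007]
ft_force: [1.4, -0.9, -0.9]
grip_width: 0.0249
grip_force: 40.0
```

```bash
python3 -c "
from k import *
loc();delta(W([0,0,155]),RP);delta(W([0,0,155]),R0)
for n in ('scene','top'):
    c=get(n);P=cloud(c);p=monitor.get_obs()['position'];k=(np.hypot(P[...,0]-p[0],P[...,1]-p[1])<.02)&(P[...,2]>p[2]-.13)&(P[...,2]<p[2]-.035)
    Q=P[k];print(n,k.sum(),Q.min(0)-p,Q.max(0)-p)
    for z in (-.04,-.06,-.08,-.1,-.12):
        s=abs(Q[:,2]-p[2]-z)<.006
        if s.sum(): print(z,s.sum(),np.round((Q[s].mean(0)-p)*1000,1))"
```

```text
local mm [ -93.5 -368.3  189.9] F local [ 0.9 -1.  -1.3] w 0.02485875995908122
t 7.17 shift cm [ 8.24 37.25  0.78] rot [ 0.031 -0.422  0.002]
t 7.17 shift cm [ 8.24 37.25  0.78] rot [ 0.011  0.014 -0.   ]
scene 131 [-0.00234744 -0.00801081 -0.11304506] [ 0.00779611  0.00349181 -0.03548341]
-0.04 22 [  4.4  -3.7 -41. ]
-0.06 20 [  4.3  -3.3 -59.7]
-0.08 21 [  4.8  -2.9 -78.9]
-0.1 20 [  4.9  -3.5 -99.9]
top 4 [ 0.00069059  0.00183703 -0.08794811] [ 0.00433757  0.00489404 -0.06825898]
-0.08 2 [  3.2   3.1 -78.3]
```

Emit:
send_rows(
  moves=[0, 1, 3.5, 2, 0, -0.09, 0, 0, 2, 7, 4, 0.01, -0.19, 0, 0, 3, 11, 5, 0.02, -0.28, 0, 0, 4, 15, 5, 0.03, -0.37, 0, 0, 5, 19, 5, 0.031, -0.422, 0.002],
)

```text
time: 7.68
position: [0.554, -0.0901, 0.307]
tool_rot: [-0.022, 0.977, 0.012, 0.21]
ft_force: [0.4, -0.1, -1.9]
grip_width: 0.0252
grip_force: 40.0
```

Emit:
send_rows(
  moves=[0, 0.8, 4, 0, 0, 0, 0, 0, 1.6, 8, 0, 0, 0, 0, 0, 2.4, 12, 0, 0, 0, 0, 0, 3.2, 16, 0, 0, 0, 0, 0, 3.2, 18, 0, 0, 0, 0],
)

```text
time: 8.1
position: [0.5872, 0.0921, 0.3063]
tool_rot: [-0.025, 0.978, 0.012, 0.208]
ft_force: [0.9, -0.4, -1.2]
grip_width: 0.025
grip_force: 40.0
```

Emit:
send_rows(
  moves=[0, 0, 0, 0, 0, 0, 0, 0, 0, 0, 0, 0, 0, 0, 0, 0, 0, 0, 0, 0, 0],
)

```text
time: 8.35
position: [0.5872, 0.0877, 0.3068]
tool_rot: [-0.024, 0.978, 0.011, 0.208]
ft_force: [0.3, -0.8, -1.9]
grip_width: 0.025
grip_force: 40.0
```

```bash
python3 -c "
from k import *
loc();delta(W([0,0,155]),RP)
"
```

```text
local mm [  8.4   0.5 185.7] F local [-0.6 -0.8 -1.8] w 0.02498770946209534
t 8.35 shift cm [ 0.54 -0.02 -3.14] rot [-0.011 -0.017 -0.005]
```

Emit:
send_rows(
  moves=[0, 0.5, 0, -1.5, -0.011, -0.017, -0.005, 0, 0.5, 0, -3.1, -0.011, -0.017, -0.005, 0, 0.5, 0, -3.1, -0.011, -0.017, -0.005, 0, 0.5, 0, -3.1, -0.011, -0.017, -0.005],
)

```text
time: 8.68
position: [0.5925, 0.0865, 0.2762]
tool_rot: [-0.021, 0.976, 0.005, 0.216]
ft_force: [1.0, -0.7, -2.0]
grip_width: 0.025
grip_force: 40.0
```

```bash
python3 -c "
from k import *
loc();delta(W([0,0,155]),RP);s=[]
for n in ('scene','top'):
    c=get(n);F=(cloud(c)-O)@A*1000;cam=(-c['R'].T@c['t']-O)@A;print(n,'camdir',cam/np.linalg.norm(cam[:2]))
    for h in range(25,130,10):
        k=(np.hypot(F[...,0],F[...,1])<16)&(abs(F[...,2]-h)<5)
        if k.sum(): print(h,k.sum(),np.round(F[k].mean(0),1))
    # line-of-sight residual: shank centre by mid-columns vs projected axis
    a,b=proj(c,W([0,0,20])).astype(int);v=cv2.resize(c['im'][b-45:b+45,a-45:a+45],(390,390),interpolation=2)
    for h in (0,): 
        q=(proj(c,W([0,0,h]))-[a-45,b-45])*390/90;cv2.circle(v,tuple(q.astype(int)),3,(0,0,255),1)
    s.append(v)
cv2.imwrite('pics/b1.png',np.hstack(s))"
```

```text
local mm [  0.2  -0.9 155.7] F local [ 0.  -0.8 -2.2] w 0.024979190157124232
t 8.68 shift cm [ 0.01  0.09 -0.07] rot [-0.     0.     0.003]
scene camdir [ 0.69304808 -0.72089136  0.77789136]
35 5 [-0.  -3.9 37.5]
45 18 [ 0.5 -3.8 45.3]
55 18 [ 0.4 -3.7 54.8]
65 20 [ 0.7 -4.  65.5]
75 18 [ 0.9 -4.4 76. ]
85 17 [ 1.1 -4.3 85.3]
95 19 [ 1.6 -4.2 95.3]
105 21 [  0.8  -4.3 105.5]
115 20 [  1.1  -4.4 115.9]
125 17 [  1.3  -4.2 125. ]
top camdir [ 0.965718   -0.25959343  5.22993755]
45 3 [ 3.1 -1.9 48. ]
55 4 [ 3.4  0.  54.7]
65 1 [ 4.1  1.5 60.9]
```

View pics/b1.png

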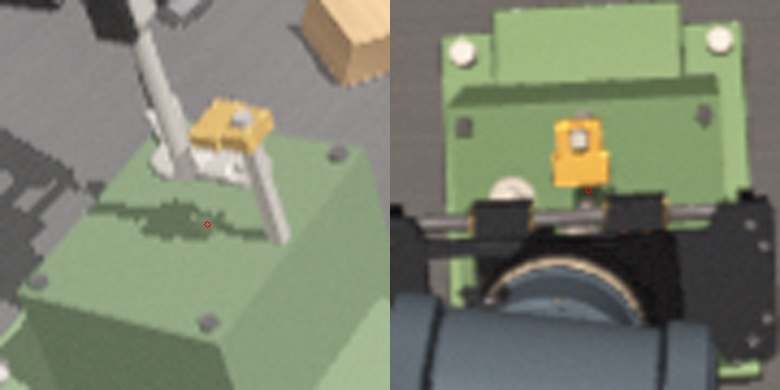

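The crops show the rod in front of the marker with its tip about 35 mm above the face. The predicted bore (scene crop 207,224) lies in shadow, so I'll locate the bore by depth.

```bash
python3 -c "
from k import *
for n in ('scene','top'):
    c=get(n);P=cloud(c);F=(P-O)@A*1000;d=c['d']>0
    k=d&(np.hypot(F[...,0],F[...,1])<25)&(F[...,2]<-3)&(F[...,2]>-90)
    print(n,k.sum(),[np.round(q,0) for q in F[k]][:40])
    # intersection of those rays with face plane
    o=(-c['R'].T@c['t']-O)@A*1000;G=F[k];s=o[2]/(o[2]-G[:,2:]);H=o+(G-o)*s
    if len(H): print('mouth',H.mean(0),H.min(0),H.max(0))
    f=d&(abs(F[...,2])<2.5)&(abs(F[...,1])<60)&(abs(F[...,0])<60);print('face h',np.median(F[f][:,2]))
    z=(~d);vv,uu=np.nonzero(z);a,b=proj(c,O);m=np.hypot(uu-a,vv-b)<15;print('nodepth near',m.sum())
    a,b=int(a),int(b);g=cv2.cvtColor(c['im'],6)[b-8:b+9,a-10:a+11]
    if n=='scene': print(a,b);print(g)
"
```

```text
scene 22 [array([-1., 10., -3.]), array([-7.,  6., -4.]), array([-4.,  6., -3.]), array([-2.,  7., -4.]), array([-2., 10., -6.]), array([-8.,  2., -5.]), array([-6.,  4., -5.]), array([-7.,  7., -9.]), array([-4.,  7., -8.]), array([-2.,  9., -9.]), array([ 5.,  5., -4.]), array([-9., -1., -5.]), array([-9.,  2., -8.]), array([-8.,  4., -9.]), array([-5.,  5., -9.]), array([ -4.,   7., -11.]), array([ -1.,   7., -10.]), array([-7., -1., -8.]), array([ -7.,   2., -10.]), array([ -7.,   5., -13.]), array([ -5.,   6., -14.]), array([22., -9., -3.])]
mouth [ 3.06826594 -2.32096106  0.        ] [ -4.41817072 -12.42227837   0.        ] [25.29615948  7.00921896  0.        ]
face h -0.10984941146331251
nodepth near 2
336 215
[[158 160 160 160 159 159 158 159 160 158 158 159 158 158 157 158 160 157
  144 162 165]
 [157 158 158 159 159 158 160 160 158 160 159 158 160 161 160 160 159 160
  160 159 157]
 [159 159 158 146 156 159 160 160 159 159 158 158 159 158 160 160 158 160
  159 157 158]
 [142 142 144 110 141 144 144 143 158 158 160 159 160 158 159 160 160 161
  157 159 158]
 [112 108 109 106
[... 1195 characters left out ...]
.]), array([  4., -16.,  -4.]), array([ -1.,   8., -20.]), array([ -5.,   7., -44.]), array([ -7.,   4., -53.]), array([ -8.,   2., -58.]), array([ -9.,  -1., -62.]), array([ 2., -6., -4.]), array([  1., -19.,  -5.]), array([ -3.,   8., -18.]), array([ -5.,   6., -30.]), array([ -7.,   4., -39.]), array([ -8.,   1., -45.]), array([ -7.,  -1., -40.]), array([ -6.,  -4., -30.]), array([-3., 12., -5.]), array([-3.,  7., -6.]), array([ -8.,   1., -31.]), array([ -8.,  -2., -27.]), array([ -5.,  -5., -12.]), array([ -8.,  -2., -12.])]
mouth [ 1.00475408 -1.15887638  0.        ] [ -5.33252952 -24.13372836   0.        ] [11.33036102 21.48192958  0.        ]
face h 0.20446978465677562
nodepth near 2
```

Emit:
send_rows(
  moves=[0, 0.05, 0.1, 0, 0, 0, 0, 0, 0.5, 0.1, -0.9, 0, 0, 0, 0, 0.9, 0.15, -1.8, 0, 0, 0, 0, 1.3, 0.15, -2.7, 0, 0, 0, 0, 1.7, 0.2, -3.5, 0, 0, 0],
)

```text
time: 9.3
position: [0.6104, 0.0901, 0.2411]
tool_rot: [-0.023, 0.976, 0.005, 0.218]
ft_force: [-0.8, -1.0, -0.8]
grip_width: 0.0246
grip_force: 40.0
```

```bash
python3 -c "
from k import *
loc();delta(W([1.2,0,90]),RP)"
```

```text
local mm [  1.7   1.8 116.3] F local [-1.1 -1.  -0.4] w 0.024598302469998737
t 9.3 shift cm [ 1.07 -0.13 -2.4 ] rot [0.    0.002 0.   ]
```

Emit:
send_rows(
  moves=[0, 0.2, -0.08, -0.45, 0, 0, 0, 0, 0.42, -0.08, -0.9, 0, 0, 0, 0, 0.63, -0.08, -1.35, 0, 0, 0, 0, 0.85, -0.08, -1.8, 0, 0, 0],
)

```text
time: 9.63
position: [0.619, 0.0893, 0.224]
tool_rot: [-0.022, 0.976, 0.005, 0.218]
ft_force: [0.5, -0.1, -1.6]
grip_width: 0.0252
grip_force: 40.0
```

```bash
python3 -c "
from k import *
loc()"
```

```text
local mm [ 2.2  0.6 97.2] F local [-0.2 -0.1 -1.6] w 0.025154094901926112
```

Emit:
send_rows(
  moves=[0, 0.2, 0, -0.45, 0, 0, 0, 0, 0.42, 0.02, -0.9, 0, 0, 0, 0, 0.63, 0.02, -1.38, 0, 0, 0, 0, 0.83, 0.02, -1.85, 0, 0, 0, 0, 0.83, 0.02, -1.85, 0, 0, 0],
)

```text
time: 10.05
position: [0.627, 0.0895, 0.205]
tool_rot: [-0.022, 0.976, 0.005, 0.217]
ft_force: [-0.3, -0.2, -2.1]
grip_width: 0.0251
grip_force: 40.0
```

```bash
python3 -c "
from k import *
loc()"
```

```text
local mm [ 1.5  0.4 76.6] F local [-1.2 -0.2 -1.7] w 0.025095054933701497
```

Emit:
send_rows(
  moves=[0, 0.17, 0, -0.36, 0, 0, 0, 0, 0.34, 0.01, -0.72, 0, 0, 0, 0, 0.5, 0.01, -1.09, 0, 0, 0, 0, 0.67, 0.02, -1.45, 0, 0, 0, 0, 0.67, 0.02, -1.45, 0, 0, 0],
  grip_force=60,
)

```text
time: 10.47
position: [0.6338, 0.0896, 0.1907]
tool_rot: [-0.022, 0.976, 0.005, 0.218]
ft_force: [-0.6, 0.2, -1.2]
grip_width: 0.0246
grip_force: 60.0
```

```bash
python3 -c "
from k import *
loc()"
```

```text
local mm [ 1.6  0.3 60.8] F local [-1.   0.2 -0.8] w 0.024643880381134055
```

Emit:
send_rows(
  moves=[0, 0.08, 0, -0.18, 0, 0, 0, 0, 0.17, 0, -0.36, 0, 0, 0, 0, 0.25, 0.01, -0.54, 0, 0, 0, 0, 0.34, 0.01, -0.72, 0, 0, 0, 0, 0.42, 0.02, -0.91, 0, 0, 0],
)

```text
time: 10.88
position: [0.6382, 0.0899, 0.183]
tool_rot: [-0.022, 0.976, 0.005, 0.219]
ft_force: [-3.3, 0.3, 4.1]
grip_width: 0.0248
grip_force: 60.0
```

```bash
python3 -c "
from k import *
loc()"
```

```text
local mm [ 2.4  0.3 51.9] F local [-1.2  0.5  5.1] w 0.024797996996653894
```

Force is about 7 N over the baseline, so the rod has met the plug. Pressing on.

Emit:
send_rows(
  moves=[0, 0.08, 0, -0.18, 0, 0, 0, 0, 0.17, 0, -0.36, 0, 0, 0, 0, 0.25, 0.01, -0.54, 0, 0, 0, 0, 0.34, 0.01, -0.72, 0, 0, 0, 0, 0.34, 0.01, -0.72, 0, 0, 0],
)

```text
time: 11.3
position: [0.642, 0.09, 0.1769]
tool_rot: [-0.023, 0.975, 0.005, 0.219]
ft_force: [-7.4, -1.3, 11.9]
grip_width: 0.0244
grip_force: 60.0
```

```bash
python3 -c "
from k import *
loc()"
```

```text
local mm [ 3.2  0.3 44.7] F local [-1.7 -0.9 13.9] w 0.024414569070467816
```

Emit:
send_rows(
  moves=[0, 0.06, 0, -0.18, 0, 0, 0, 0, 0.12, 0, -0.36, 0, 0, 0, 0, 0.12, 0, -0.36, 0, 0, 0],
)

```text
time: 11.55
position: [0.6432, 0.0901, 0.1769]
tool_rot: [-0.023, 0.975, 0.005, 0.221]
ft_force: [-17.6, -1.8, 32.0]
grip_width: 0.0246
grip_force: 59.9
```

```bash
python3 -c "
from k import *
loc()"
```

```text
local mm [ 4.3  0.3 44.2] F local [-2.5 -0.9 36.5] w 0.024559268081224262
```

Hard stop: 36 N with no advance. Relax, release and retreat.

Emit:
send_rows(
  moves=[0, -0.12, 0, 0.27, 0, 0, 0, 0.5, -0.15, 0, 0.32, 0, 0, 0, 0.5, -0.15, 0, 0.32, 0, 0, 0, 0.5, -0.15, 0, 0.32, 0, 0, 0, 0.5, -0.15, 0, 0.32, 0, 0, 0],
)

```text
time: 11.97
position: [0.6413, 0.0899, 0.1741]
tool_rot: [-0.022, 0.976, 0.005, 0.218]
ft_force: [-0.3, 0.0, 0.6]
grip_width: 0.0407
grip_force: 0.0
```

Emit:
send_rows(
  moves=[0.5, -0.8, 0, 1.8, 0, 0, 0, 0.5, -1.7, 0, 3.6, 0, 0, 0, 0.5, -2.9, 0, 6.3, 0, 0, 0, 0.5, -4.2, 0, 9, 0, 0, 0, 0.5, -4.6, 0, 10, 0, 0, 0],
)

```text
time: 12.38
position: [0.5954, 0.0901, 0.2777]
tool_rot: [-0.023, 0.975, 0.005, 0.22]
ft_force: [0.7, 0.7, -0.3]
grip_width: 0.0439
grip_force: 0.0
```

Emit:
send_rows(
  moves=[0, -3, 0, 0, 0, 0, 0, 0, -5, 0, 0, 0, 0, 0, 0, -5, 0, 0, 0, 0, 0, 0, -5, 0, 0, 0, 0, 0, 0, -5, 0, 0, 0, 0, 0],
)

```text
time: 12.8
position: [0.5463, 0.0898, 0.2748]
tool_rot: [-0.022, 0.976, 0.005, 0.219]
ft_force: [-0.3, -0.2, -0.2]
grip_width: 0.018
grip_force: 0.0
```

```bash
python3 -c "
from k import *
loc();s=[]
for n in ('scene','top'):
    c=get(n);F=(cloud(c)-O)@A*1000;hsv=cv2.cvtColor(c['im'],cv2.COLOR_BGR2HSV)
    k=(np.hypot(F[...,0],F[...,1])<11)&(F[...,2]>35)&(F[...,2]<80)
    G=F[k];print(n,k.sum(),G[G[:,2]>np.percentile(G[:,2],50)].mean(0) if k.sum() else 0,np.percentile(G[:,2],[10,50,75,90,98]) if k.sum() else 0)
    m=(F[...,0]>21)&(F[...,0]<37)&(abs(F[...,1])<13)&(F[...,2]>40)&(F[...,2]<95);print('tab',m.sum(),np.percentile(F[m][:,2],[25,50,75,90]))
    a,b=proj(c,W([0,0,30])).astype(int);s.append(cv2.resize(c['im'][b-45:b+45,a-45:a+45],(390,390),interpolation=2))
cv2.imwrite('pics/b2.png',np.hstack(s))"
```

```text
local mm [-42.1   4.5 173.9] F local [-0.4 -0.2 -0.1] w 0.0180059427462498
scene 64 [-0.90866912 -1.64229862 53.79852216] [38.80962703 51.48945756 54.02167451 54.43752004 55.2866866 ]
tab 53 [79.44524594 80.01814139 80.82761677 81.29568034]
top 69 [ 0.09719158 -0.11944571 55.34644917] [45.05961505 53.80938859 55.09966053 56.36912045 57.5857881 ]
tab 75 [79.19601639 80.96906449 82.18750805 82.9816094 ]
```

View pics/b2.png

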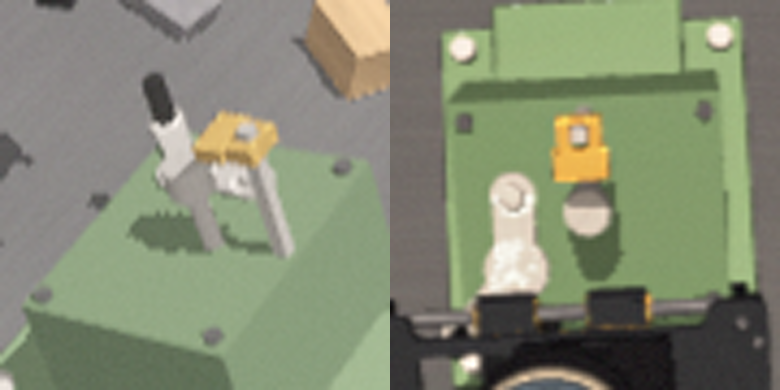

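The picture shows the rod seated with its head top near h≈55, the marker tab still high at ≈81 and the cover aside. Next I push the marker down.

```bash
python3 -c "
from k import *
delta(W([17,0,115]),RP)"
```

```text
t 12.9 shift cm [ 7.83 -0.08 -2.84] rot [0.    0.004 0.001]
```

Emit:
send_rows(
  moves=[0, 3, 0, -0.5, 0, 0.004, 0, 0, 5.5, 0, -1.5, 0, 0.004, 0, 0, 7.8, -0.1, -2.8, 0, 0.004, 0, 0, 7.8, -0.1, -2.8, 0, 0.004, 0, 0, 7.8, -0.1, -2.8, 0, 0.004, 0],
)

```text
time: 13.32
position: [0.6243, 0.0887, 0.2453]
tool_rot: [-0.022, 0.976, 0.005, 0.215]
ft_force: [-1.1, 0.1, 0.7]
grip_width: 0.0003
grip_force: 0.0
```

```bash
python3 -c "
from k import *
loc();delta(W([17,0,77]),RP)"
```

```text
local mm [ 16.   -0.2 114.2] F local [-0.7  0.1  1.1] w 0.0003025411911993922
t 13.32 shift cm [ 1.66  0.1  -3.33] rot [-0.    -0.002  0.001]
```

Emit:
send_rows(
  moves=[0, 0.5, 0.02, -0.9, 0, 0, 0, 0, 0.9, 0.05, -1.7, 0, 0, 0, 0, 1.3, 0.1, -2.5, 0, 0, 0, 0, 1.65, 0.1, -3.3, 0, 0, 0, 0, 1.65, 0.1, -3.3, 0, 0, 0],
)

```text
time: 13.73
position: [0.6395, 0.09, 0.2123]
tool_rot: [-0.022, 0.976, 0.005, 0.215]
ft_force: [-0.5, 0.1, -0.2]
grip_width: 0.0006
grip_force: 0.0
```

```bash
python3 -c "
from k import *
loc()"
```

```text
local mm [15.9  0.4 77.9] F local [-0.5  0.1  0.1] w 0.0006291574989912735
```

```bash
python3 -c "
from k import *
c=get('scene');F=(cloud(c)-O)@A*1000;hsv=cv2.cvtColor(c['im'],cv2.COLOR_BGR2HSV)
m=(hsv[...,1]>90)&(hsv[...,0]>12)&(hsv[...,0]<30)&(F[...,0]>10)&(F[...,0]<60)&(abs(F[...,1])<25)&(F[...,2]>30);print(m.sum(),F[m].min(0),F[m].max(0),np.percentile(F[m][:,2],[50,75,90]))
"
```

```text
185 [ 21.46065751 -23.67718576  51.94338545] [ 56.39760195  23.89983169 167.34907517] [ 63.13481727 155.85858944 162.31017217]
```

Emit:
send_rows(
  moves=[0, 0.13, 0, -0.27, 0, 0, 0, 0, 0.25, 0, -0.54, 0, 0, 0, 0, 0.34, 0, -0.72, 0, 0, 0, 0, 0.42, 0.02, -0.9, 0, 0, 0, 0, 0.42, 0.02, -0.9, 0, 0, 0],
)

```text
time: 14.2
position: [0.6437, 0.0903, 0.2047]
tool_rot: [-0.022, 0.976, 0.005, 0.216]
ft_force: [-0.8, 1.1, -0.9]
grip_width: 0.0007
grip_force: 0.0
```

```bash
python3 -c "
from k import *
loc()"
```

```text
local mm [16.5  0.4 69.2] F local [-1.1  1.1 -0.5] w 0.000680130676308244
```

Emit:
send_rows(
  moves=[0, 0.06, 0, -0.13, 0, 0, 0, 0, 0.12, 0, -0.25, 0, 0, 0, 0, 0.12, 0, -0.25, 0, 0, 0],
)

```text
time: 14.45
position: [0.6459, 0.0901, 0.2043]
tool_rot: [-0.023, 0.976, 0.005, 0.218]
ft_force: [-3.8, -0.3, 9.6]
grip_width: 0.0001
grip_force: 4.7
```

```bash
python3 -c "
from k import *
loc()"
```

```text
local mm [18.3  0.2 68. ] F local [ 0.6 -0.1 10.3] w 0.00014023130972299133
```

Emit:
send_rows(
  moves=[0, -0.8, 0, 1.8, 0, 0, 0, 0, -1.7, 0, 3.6, 0, 0, 0, 0, -3.4, 0, 7.2, 0, 0, 0, 0, -6, 0, 8, 0, 0, 0, 0, -9, 0, 8, 0, 0, 0],
)

```text
time: 14.87
position: [0.5581, 0.0898, 0.2867]
tool_rot: [-0.022, 0.975, 0.004, 0.221]
ft_force: [-0.6, -0.7, -0.8]
grip_width: 0.0004
grip_force: 0.0
```

Emit:
send_rows(
  moves=[0, -3, 0, 0, 0, 0, 0, 0, -3, 0, 0, 0, 0, 0, 0, -3, 0, 0, 0, 0, 0],
)

```text
time: 15.12
position: [0.5238, 0.0903, 0.2827]
tool_rot: [-0.022, 0.976, 0.005, 0.216]
ft_force: [-0.2, -0.2, 0.8]
grip_width: 0.0005
grip_force: 0.0
```

```bash
python3 -c "
from k import *
loc();s=[]
for n in ('scene','top'):
    c=get(n);F=(cloud(c)-O)@A*1000
    k=(np.hypot(F[...,0],F[...,1])<11)&(F[...,2]>35)&(F[...,2]<80);G=F[k][:,2]
    print(n,'head',np.percentile(G,[50,75,90]))
    m=(F[...,0]>21)&(F[...,0]<37)&(abs(F[...,1])<13)&(F[...,2]>35)&(F[...,2]<95);print('tab',m.sum(),np.percentile(F[m][:,2],[25,50,75,90]))
    k=(F[...,2]>32)&(F[...,2]<42)&(F[...,0]<-30)&(F[...,0]>-110)&(abs(F[...,1])<110);print('knob',k.sum(),F[k].mean(0))
    a,b=proj(c,W([0,0,30])).astype(int);s.append(cv2.resize(c['im'][b-45:b+45,a-45:a+45],(390,390),interpolation=2))
cv2.imwrite('pics/b3.png',np.hstack(s))"
```

```text
local mm [-59.1   6.  190.5] F local [ 0.1 -0.2  0.9] w 0.0004721344506009766
scene head [52.55264571 54.04018012 54.7204277 ]
tab 37 [51.52561054 52.49260496 52.96569467 53.69353701]
knob 16 [-82.45890785  80.32015078  35.56586503]
top head [53.7958845  55.04351213 55.98753981]
tab 72 [52.49280017 53.66787928 54.99346984 55.83291588]
knob 16 [-82.20057272  82.48585843  35.02645185]
```

View pics/b3.png

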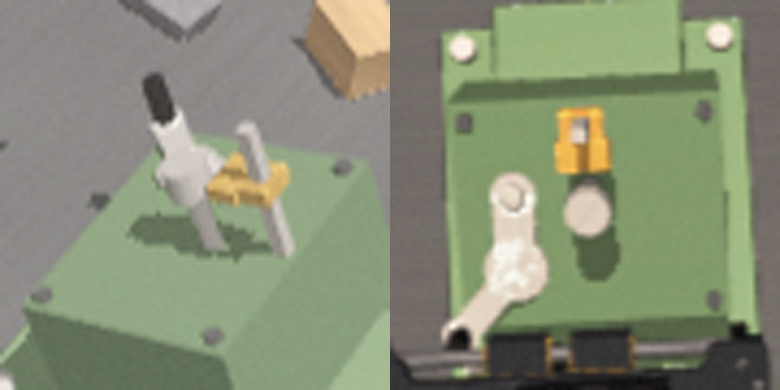

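The picture shows the cover aside, the rod standing in the bore and the marker level with its head (about 54 against 54.5 mm). The arm is clear.

```bash
python3 -c "
from h import *
print(workorder.hand_in())"
```

```text
the job is handed in; nothing more can be done
None
```

I handed the job in at about 15 s: the cover is at its stop, the rod is pressed to a dead stop at the bottom of the bore, and the marker's top measures about 1 mm below the rod's head, within the 4 mm allowed. I moved neither the punch, the blanks nor the brush; the hand-in returned no verdict.

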